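# Nest the mounting angle in the marking-out template and clamp it

### The job

On the plywood jig board, slide the long loose aluminium angle into the drilled template angle that is fixed to the board: snug in its V, lower leg flat down and upright leg close against the template's upright leg, with its end up against the small steel end stop so that the two angles' ends are flush. Then throw the toggle clamp's handle fully over so that its rubber foot holds the angle down for marking, and leave everything else on the bench where it is.

Things in the scene. Friction and masses are not known exactly. Their poses are not given: they have to be found in the camera images.
- board: Plywood jig board fixed on the bench, 15 mm thick, origin on its underside, z up. It spans x -140 to +130 and y -270 to +225 mm in its own frame. Its x axis points from the loading side (near the robot) to the template's upright leg; its y axis runs along the template's V to the end stop and the toggle clamp (foot and cheeks at x 25 to 69, y 96 to 156 mm, 38 mm high above the board)
- nest (a point): Middle of the template angle's inside corner line, level with the board's top (board x 75, y 0, z 15 mm), axes as the board's. Template: aluminium angle 50 x 35 x 4 mm, 140 mm long (y -70 to 70 from here); its lower leg is let in level with the board's top and runs 46 mm to -x; its upright leg stands at x 0 to 4 mm, 31 mm high above the board
- stop (a point): Middle of the face of the steel end stop that the loose angle's end comes up against, axes as the board's: 70 mm along +y from nest, 21 mm towards -x and 5 mm up. The stop is 36 mm wide in x, 14 mm deep in y and stands 10 mm above the board
- blank: The long loose angle: plain aluminium, 50 x 35 x 4 mm, 140 mm long, about 0.12 kg, on the board on its 50 mm leg. Origin: middle of its outer corner edge, underside; y along it (ends at +-70), lower leg x -50 to 0, upright leg x -4 to 0 and 35 mm high. Nested and flush, origin and axes match nest. It slides freely; pushed near the top of the upright leg it may tip
- clamp_handle (a joint): Toggle clamp handle: 0 = open (leans back 63 degrees from vertical towards the board's +y), 1.1 rad = closed (upright). It turns about handle_pivot, hinge parallel to the board's x, stays where it is left (friction about 0.4 N m) and swings the hold-down arm from upright to level over the stop; the last part of the swing presses the foot down
- handle_pivot (a point): Hinge of the clamp handle (board x 47, y 126, z 49 mm)
- handle_end (a point): Free end of the clamp handle, 100 mm from the hinge; the outer 60 mm is a round black grip, 16 mm in diameter
- clamp_arm: Hold-down arm of the toggle clamp: steel bar with a 14 mm rubber foot 63 mm from its hinge (board x 47, y 108, z 41 mm); origin on that hinge. Open, it stands up, the foot 67 mm above the hinge; closed, it is level and the foot presses on the nested angle's lower leg, 25 mm from its stop end
- offcut: Short offcut of the same angle, 60 mm long, lying on the board's near right corner; not wanted
- marker: White marker with black cap, 130 mm long, 16 mm thick, lying on the board behind the template
- cup: White measuring cup, 96 mm wide, 125 mm high, standing on the bench to the left
- duster: Air duster can with orange cap, 52 mm wide, 190 mm high, on the bench to the right
- tape: Roll of black tape lying flat, 90 mm wide, 19 mm high, beyond the board
- cleaver: Fibre cleaver, 62 x 70 x 42 mm, on the bench beyond the board to the left
- driver: Screwdriver with blue handle, 190 mm long, lying to the left of the board
Mind the look-alikes: they are no part of the job. There is more than one size of the blank; the one meant has the size given above.

How it is judged:
On the way:
1. the long angle lies nested in the template, snug and flush against the stop, the clamp still open (x of blank in the frame of nest between -0.003 and 0.003 m and y of blank in the frame of nest between -0.003 and 0.003 m and z of blank in the frame of nest below 0.002 m and angle between the y axis of blank and the y axis of nest, either way round below 0.03 rad and angle between blank's own z axis and vertical below 0.03 rad and value of joint clamp_handle below 0.5 rad), for 0.2 s.
At the end, for the whole second after the job is handed in: The long angle lies flat in the template's V: gap to the template's upright leg under 2 mm, gap to the end stop under 2.5 mm, parallel to it within 0.02 rad, flat within 0.02 rad and 1.5 mm; clamp handle at 1.05 rad or more with the rubber foot pressing on the angle (over 1 N); all at rest (x of blank in the frame of nest between -0.002 and 0.002 m and y of blank in the frame of nest between -0.0025 and 0.002 m and z of blank in the frame of nest below 0.0015 m and angle between the y axis of blank and the y axis of nest, either way round below 0.02 rad and angle between blank's own z axis and vertical below 0.02 rad and value of joint clamp_handle above 1.05 rad and contact force between clamp_arm and blank above 1 N and linear speed of blank below 0.01 m/s); the robot touches nothing.
It fails at once if a bystander (offcut, marker, cup, duster can, tape, cleaver, screwdriver) is shifted by more than 30 mm (distance of any of offcut, marker, cup, duster, tape, cleaver, driver from where it was at the start of the episode above 0.03 m).
It also fails if it takes over 70 s, if anything falls off the work surface, if the arm or the gripper's body presses on something with over 40 N, if the wrist force passes 120 N, or if a joint passes its speed limit or range.

### The arm

A 7-joint arm with a two-finger parallel gripper is mounted at the origin on the work surface. World frame = base frame: x ahead of the robot, y to its left, z up, the work surface at z = 0. Lengths are in m, angles in rad, forces in N, time in s.
With the tool pointing down it reaches from about 0.425 to 0.925 m from the base axis. Payload 6.8 kg.
Tool frame: the origin (TCP) lies on the centre line of the jaws, within the pads' length; the fingertips stand 8 mm ahead of it and the grasp point (between the pads) lies 11 mm behind it (bot.tips_ahead is the distance from the TCP to the fingertips, in m); z points along the fingers, y is the line along which they close (so a half turn about z gives the same grasp; the last joint's range is limited). The gripper opens to 85 mm and grips with 20 to 120 N. Pads are 22 mm wide; open, the fingers measure 114 mm over their backs; the gripper's body (76 mm by 85 mm) begins 54 mm behind the grasp point. The pads swing forward as they close: fully open they stand 13 mm farther back than shut.
Start: joints at [-1.386, 0.477, 0.022, 1.555, -0.011, 1.109, -0.083], TCP at [0.195, 0.646, 0.239] pointing down, gripper open.
Joint ranges: [-2.96, 2.96], [-0.34, 2.1], [-1.41, 1.46], [0.24, 2.44], [-1.37, 4.51], [0.17, 1.92], [-2.96, 2.96]. Speed limits (rad/s): [2.39, 2.39, 3.14, 3.14, 3.14, 3.14, 3.14].

### API

Orientations are given as a unit quaternion [w, x, y, z].
In Python, from station import bot gives the robot as it stands.
- The arm moves only by the tool send_rows, never from a script. Its argument "deltas" is text: rows parted by semicolons, each of 4 numbers parted by spaces: the shift along the tool's x, y, z in m, then the turn about the tool's z in degrees. In form: x y z spin; .... A call has 1 to 5 rows; each row is the pose to reach, as a shift and turn from the pose commanded when the call began, along the tool's axes at that moment; what a row does not reach only later rows make up. A row lasts 1/10 s, in which the tool goes at most 50 mm and 8.59 degrees, less where a joint would pass 70% of its speed; a pose out of reach is approached as far as the arm can. A call with a gripper value outside its range is refused whole. "claw" is the opening, from 0 (shut) to 1 (fully open), set as the call begins (left out, the last holds). The fingers move at their own pace and stop on an object; "force" is the grip in N (left out, the last holds). Time passes only in rows, so rows that repeat a pose let the fingers close. It gives the time, the measured TCP pose, the force, the opening and the grip force at its end, in the units of the state.
- bot.get_obs(): the state, without advancing time (a new reading comes with each control period).
- bot.read_camera(name): name is "scene" or "side" or "wrist"; returns a dict with "img" (480x640x3 uint8, red, green, blue), "depth" (480x640 float32, m along the optical axis (not along the pixel's ray), 0 where there is no reading), "fx", "fy", "cx", "cy" (pixels), "camera_from_world" (4x4, takes a point from world to camera coordinates). Camera axes: x right, y up, looking along -z (the intrinsics and any distortion apply to the point x, -y, -z); pixel columns grow to the right and rows downward; lengths in m; the calibration is good to about 2 mm. The wrist camera is an equidistant fisheye: a pixel r from the principal point sees the ray r / f radians off the axis. A picture is of the moment at which its call begins.
- bot.hand_in(): hands the job in; it is judged then, once.
Trained networks look in a picture, given as the dict that the camera call returned (one of the last four; its "shot" number tells which), for a name from the list of things; names that differ only in an ending like _2 or _b are one class to them, and where a whole thing is asked for, a point or a joint stands for the part that bears it (a point fixed in the world has none). Each returns a list of dicts, best first, with "confidence" (0 to 1); they miss things now and then, are a little off and sometimes report something else, mostly with a low value. They report only what shows in the picture. A call takes as long as a camera call. They do not tell look-alikes from the thing itself.
- bot.masks_of(picture, query): "mask" (480x640 bool, what is visible of it).
- bot.landmark_of(picture, query): "xyz" ([x, y, z] in m, in world coordinates, good to about 4 mm: a listed point, or the origin of a listed thing).
The state is a dict: "t": time; "q": joint angles; "joint_vel": joint speeds; "joint_torque": joint torques, N m; "eef_pos": TCP position; "tool_rot": TCP orientation; "contact_force": force on the tool from outside, world axes, zero at the start; "torque": the same for the moment, N m; "gripper_width": opening from 0.0 (shut) to 1.0 (fully open); "grasp_force": force on a finger pad.
Only numpy, scipy, OpenCV 4.12 (cv2) and the standard library are available. Lean on these libraries where they do the work, as an engineer would, in place of code of your own. Each camera call takes 0.05 s, during which the arm holds its last target. There are 200 camera calls.

## Working session

There is one attempt and no reset: what is moved stays moved. The work goes in short steps, Python scripts to look and compute and a tool call to move; the robot and the scene stay as the last step left them, time stands still between calls to the robot, and variables do not carry over. Pictures are saved under pics/ and viewed, at most 10 in all, crops included, and the job is handed in when it is done.

Besides the shell and the picture viewer there is one more tool, called after ">>>" in YAML: its name, and indented under it one key for each argument. send_rows: Moves the arm, as the interface text tells. Its arguments: {"type":"object","properties":{"deltas":{"type":"string"},"claw":{"type":"number"},"force":{"type":"number"}},"required":["deltas"]}

```bash
mkdir -p pics; ls; cat > h.py <<'E'
import numpy as np, cv2
from station import bot
def px(p,P):
    c=p["camera_from_world"]@np.append(P,1); return p["cx"]+p["fx"]*c[0]/-c[2], p["cy"]+p["fy"]*c[1]/c[2]
def world(p,us,vs):
    us=np.asarray(us);vs=np.asarray(vs);d=p["depth"][vs,us]
    C=np.stack([(us-p["cx"])/p["fx"]*d,-(vs-p["cy"])/p["fy"]*d,-d,np.ones_like(d)],-1)
    return (C@np.linalg.inv(p["camera_from_world"]).T)[...,:3]
def save(p,n): cv2.imwrite(f"pics/{n}.png",p["img"][...,::-1])
E
python3 - <<'E'
from h import *
o=bot.get_obs();print({k:np.round(v,3) for k,v in o.items()})
for n in("scene","side"):
    p=bot.read_camera(n);save(p,n)
    for q in("board","nest","stop","blank","handle_pivot","handle_end","clamp_arm","offcut","marker","cup","duster"):
        print(n,q,[(np.round(r["xyz"],3).tolist(),round(r["confidence"],2),np.round(px(p,r["xyz"])).tolist()) for r in bot.landmark_of(p,q)[:3]])
E
```

```text
pics
{'t': np.float64(0.0), 'q': array([-1.386,  0.478,  0.022,  1.556, -0.011,  1.109, -0.083]), 'joint_vel': array([ 0.   , -0.001,  0.   , -0.001, -0.001,  0.002,  0.001]), 'joint_torque': array([-0.0000e+00, -5.9646e+01,  1.6080e+00, -2.8120e+01,  1.2000e-02,
        9.0000e-03, -0.0000e+00]), 'eef_pos': array([0.195, 0.646, 0.238]), 'tool_rot': array([-0.   ,  0.146,  0.989, -0.001]), 'contact_force': array([ 0.482, -0.313,  0.054]), 'torque': array([ 0.01 , -0.03 , -0.018]), 'grasp_force': np.float64(0.0), 'gripper_width': np.float64(1.003)}
scene board [([0.542, -0.083, 0.004], 0.67, [289.0, 267.0])]
scene nest [([0.623, -0.087, 0.012], 0.86, [302.0, 288.0])]
scene stop [([0.608, -0.019, 0.021], 0.59, [324.0, 272.0]), ([0.498, 0.428, 0.003], 0.56, [442.0, 196.0])]
scene blank [([0.52, -0.161, 0.013], 0.98, [257.0, 270.0]), ([0.738, -0.123, -0.004], 0.95, [311.0, 334.0]), ([0.316, -0.168, -0.001], 0.57, [227.0, 225.0])]
scene handle_pivot [([0.6, 0.04, 0.051], 0.79, [344.0, 253.0])]
scene handle_end [([0.609, 0.127, 0.094], 0.78, [377.0, 231.0])]
scene clamp_arm [([0.602, 0.024
[... 765 characters left out ...]
7, -0.0], 0.63, [277.0, 360.0])]
side handle_pivot [([0.602, 0.04, 0.053], 0.64, [324.0, 228.0]), ([0.367, 0.365, 0.005], 0.31, [181.0, 210.0])]
side handle_end [([0.614, 0.134, 0.094], 0.75, [305.0, 194.0]), ([0.779, 0.05, 0.0], 0.36, [375.0, 211.0])]
side clamp_arm [([0.602, 0.018, 0.043], 0.77, [329.0, 236.0])]
side offcut [([0.453, -0.279, 0.015], 0.96, [360.0, 358.0]), ([0.546, -0.082, -0.001], 0.21, [336.0, 283.0]), ([0.603, 0.017, 0.045], 0.16, [330.0, 235.0])]
side marker [([0.652, -0.087, 0.015], 0.78, [372.0, 260.0])]
side cup [([0.497, 0.423, 0.003], 0.72, [212.0, 180.0]), ([0.618, -0.086, 0.016], 0.31, [361.0, 266.0])]
side duster [([0.621, -0.498, -0.002], 0.61, [494.0, 394.0])]
```

View pics/scene.png

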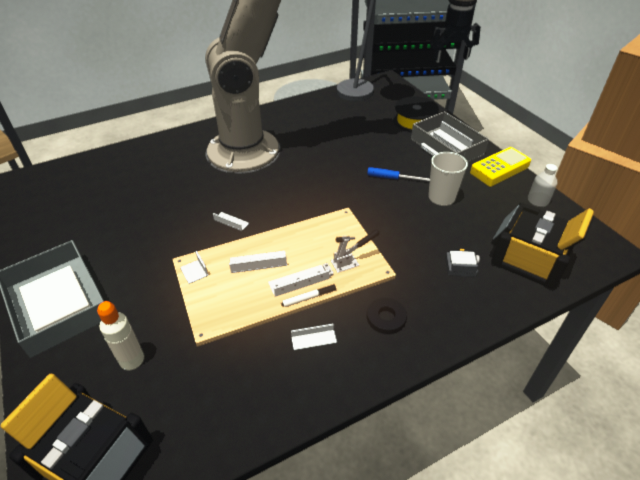

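View pics/side.png

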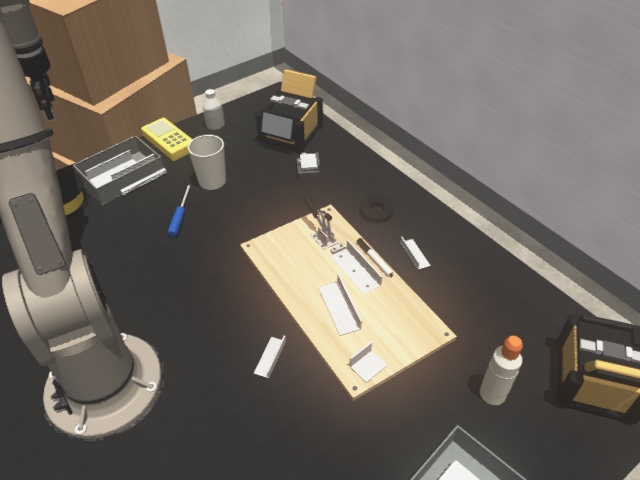

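>>> send_rows:
  deltas: "-0.156 -0.193 -0.031 0;-0.156 -0.193 -0.031 0;-0.156 -0.193 -0.031 0;-0.156 -0.193 -0.031 0;-0.156 -0.193 -0.031 0"

```text
t: 1.7
eef_pos: [0.289, 0.4146, 0.2707]
tool_rot: [0.0, 0.146, 0.989, 0.0]
contact_force: [1.7, 1.2, 0.2]
gripper_width: 1.002
grasp_force: 0.0
```

>>> send_rows:
  deltas: "-0.156 -0.193 -0.031 0;-0.156 -0.193 -0.031 0;-0.156 -0.193 -0.031 0;-0.156 -0.193 -0.031 0;-0.156 -0.193 -0.031 0"

```text
t: 2.2
eef_pos: [0.3825, 0.1848, 0.3019]
tool_rot: [0.0, 0.146, 0.989, 0.001]
contact_force: [1.4, 1.3, -0.1]
gripper_width: 1.001
grasp_force: 0.0
```

```bash
cat >> h.py <<'E'
from scipy.spatial.transform import Rotation as Rn
def tool():
    o=bot.get_obs();R=Rn.from_quat(np.roll(o["tool_rot"],-1)).as_matrix();return o,R
def to(P,yang=None):
    "tool shift to world TCP position P and spin (deg) so tool y is at world angle yang (deg)"
    o,R=tool();d=R.T@(np.array(P)-o["eef_pos"]);a=np.degrees(np.arctan2(R[1,1],R[0,1]))
    s=0 if yang is None else (a-yang+180)%360-180
    print("t",round(float(o["t"]),2),"pos",np.round(o["eef_pos"],4),"yang",round(a,2),"-> shift",np.round(d,4),"spin",round(s,2),"F",np.round(o["contact_force"],1))
E
python3 - <<'E'
from h import *
to((.5,-.1,.33),-3.5)
print(bot.get_obs()["q"].round(2))
E
```

```text
t 2.2 pos [0.3825 0.1848 0.3019] yang 73.23 -> shift [-0.1947 -0.2388 -0.0283] spin 76.73 F [ 1.4  1.3 -0.1]
[-0.89 -0.03  0.29  2.05  0.01  1.11  0.67]
```

>>> send_rows:
  deltas: "-0.195 -0.239 -0.028 8;-0.195 -0.239 -0.028 16;-0.195 -0.239 -0.028 24;-0.195 -0.239 -0.028 32;-0.195 -0.239 -0.028 40"

```text
t: 2.7
eef_pos: [0.4774, -0.0453, 0.3246]
tool_rot: [0.0, 0.478, 0.878, 0.001]
contact_force: [0.5, 0.3, 0.4]
gripper_width: 0.999
grasp_force: 0.0
```

```bash
python3 - <<'E'
from h import *
to((.5,-.1,.33),-3.5)
E
```

```text
t 2.7 pos [ 0.4774 -0.0453  0.3246] yang 32.9 -> shift [-0.0581 -0.0107 -0.0055] spin 36.4 F [0.5 0.3 0.4]
```

>>> send_rows:
  deltas: "-0.05 -0.01 0 8;-0.05 -0.01 0 16;-0.05 -0.01 0 24;-0.05 -0.01 0 32;-0.05 -0.01 0 36.5"

```text
t: 3.2
eef_pos: [0.4961, -0.0908, 0.324]
tool_rot: [0.0, 0.729, 0.685, 0.0]
contact_force: [0.8, 0.7, -0.3]
gripper_width: 0.997
grasp_force: 0.0
```

```bash
python3 - <<'E'
from h import *
to((.5,-.1,.33),-3.5)
p=bot.read_camera("wrist");save(p,"w1");np.savez("w1.npz",**{k:p[k] for k in("img","depth","camera_from_world")})
print(p["fx"],p["cx"],p["cy"],np.linalg.inv(p["camera_from_world"]).round(3))
for q in("nest","stop","blank","handle_pivot","handle_end","clamp_arm"):
    print(q,[(np.round(r["xyz"],4).tolist(),round(r["confidence"],2)) for r in bot.landmark_of(p,q)[:2]])
for q in("blank","nest"):
    for i,r in enumerate(bot.masks_of(p,q)[:2]): ys,xs=np.nonzero(r["mask"]);print(q,r["confidence"],len(xs),xs.min(),xs.max(),ys.min(),ys.max())
E
```

```text
t 3.2 pos [ 0.4961 -0.0908  0.324 ] yang -3.58 -> shift [-0.009   0.0045 -0.006 ] spin -0.08 F [ 0.8  0.7 -0.3]
371.64829954431775 319.4171393172176 241.31486414235818 [[ 0.998  0.059  0.019  0.501]
 [-0.062  0.954  0.293 -0.017]
 [-0.    -0.293  0.956  0.459]
 [ 0.     0.     0.     1.   ]]
nest [([0.619, -0.091, 0.0152], 0.96)]
stop [([0.6028, -0.0139, 0.022], 0.72)]
blank [([0.5194, -0.162, 0.0145], 0.61), ([0.7386, -0.1195, 0.0014], 0.61)]
handle_pivot [([0.6019, 0.0381, 0.0479], 0.79), ([0.6595, -0.0806, 0.0141], 0.28)]
handle_end []
clamp_arm [([0.6087, 0.0237, 0.0409], 0.56)]
blank 0.93 4765 294 360 183 302
blank 0.75 1655 155 216 219 281
nest 0.72 68203 244 466 0 370
nest 0.18 4878 293 361 181 304
```

View pics/w1.png

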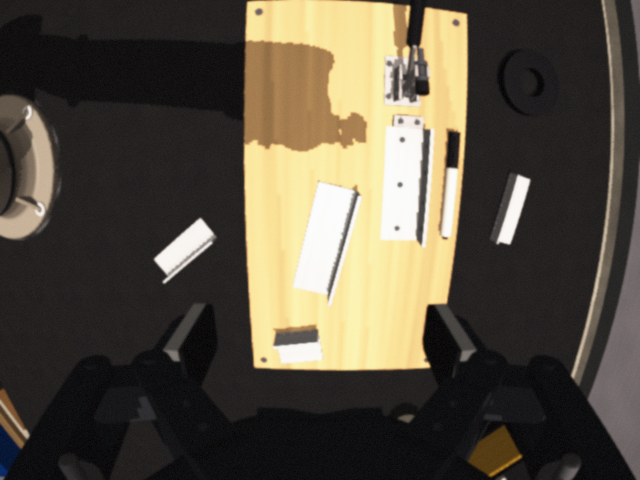

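```bash
cat >> h.py <<'E'
def fworld(p):
    v,u=np.mgrid[0:480,0:640];x=(u-p["cx"])/p["fx"];y=(v-p["cy"])/p["fy"];r=np.hypot(x,y)+1e-9
    k=np.tan(np.minimum(r,1.4))/r;d=p["depth"]
    C=np.stack([x*k*d,-y*k*d,-d,np.ones_like(d)],-1)
    W=(C@np.linalg.inv(p["camera_from_world"]).T)[...,:3];W[d<=0]=np.nan;return W
def rect(P2):
    (c,s,a)=cv2.minAreaRect((P2*1000).astype(np.float32));print("  rect c",np.round(c,1),"size",np.round(s,1),"ang",round(a,2),"corners",np.round(cv2.boxPoints((c,s,a)),1).tolist())
E
python3 - <<'E'
from h import *
p=bot.read_camera("wrist");W=fworld(p)
to((0,0,0))
m=[r for r in bot.masks_of(p,"blank")][0]["mask"]
ker=np.ones((3,3),np.uint8)
Q=W[m];Q=Q[np.isfinite(Q[:,2])];print("z pct",np.percentile(Q[:,2],[1,10,50,90,99]).round(4))
for lo,hi in((.01,.024),(.045,.056)):
    S=Q[(Q[:,2]>lo)&(Q[:,2]<hi)];print(lo,len(S),S[:,2].mean().round(4));rect(S[:,:2])
# template upright & stop region
def reg(x0,x1,y0,y1,z0,z1):
    k=(W[...,0]>x0)&(W[...,0]<x1)&(W[...,1]>y0)&(W[...,1]<y1)&(W[...,2]>z0)&(W[...,2]<z1);return W[k]
T=reg(.59,.645,-.18,.0,.038,.055);print("templ",len(T),T[:,2].mean().round(4));rect(T[:,:2])
S=reg(.57,.64,-.03,.015,.021,.029);print("stop",len(S),S[:,2].mean().round(4));rect(S[:,:2])
B=reg(.3,.8,-.5,.3,.010,.019);print("board",len(B),B[:,2].mean());rect(B[:,:2])
cv2.imwrite("pics/crop.png",cv2.resize(p["img"][160:320,260:460,::-1],None,fx=3,fy=3,interpolation=cv2.INTER_CUBIC))
E
```

```text
t 3.7 pos [ 0.4961 -0.0906  0.3239] yang -3.24 -> shift [ 0.0624 -0.5004  0.3239] spin 0 F [ 0.4 -0.1 -0.1]
z pct [0.0169 0.0182 0.0194 0.0408 0.051 ]
0.01 4053 0.0192
  rect c [ 501.4 -150.8] size [140.6  57.1] ang 72.44 corners [[453.0, -209.1999969482422], [507.3999938964844, -226.5], [549.9000244140625, -92.4000015258789], [495.3999938964844, -75.19999694824219]]
0.045 415 0.0497
  rect c [ 520.9 -156.9] size [138.6   4.9] ang 72.44 corners [[497.6000061035156, -222.1999969482422], [502.29998779296875, -223.6999969482422], [544.0999755859375, -91.5], [539.4000244140625, -90.0]]
templ 592 0.0446
  rect c [622.7 -88.3] size [139.1   5.6] ang 85.45 corners [[614.4000244140625, -157.39999389648438], [620.0, -157.8000030517578], [631.0, -19.100000381469727], [625.4000244140625, -18.700000762939453]]
stop 370 0.0252
  rect c [611.8  -5.3] size [34.7 45. ] ang 67.55 corners [[584.4000244140625, -12.800000190734863], [625.9000244140625, -30.0], [639.2000122070312, 2.200000047683716], [597.5999755859375, 19.299999237060547]]
board 67976 0.015292383072642546
  rect c [ 534.4 -128.2] size [593.4 406.6] ang 70.49 corners [[243.6999969482422, -340.0], [626.9000244140625, -475.79998779296875], [825.2000122070312, 83.5999984741211], [441.8999938964844, 219.39999389648438]]
```

View pics/crop.png

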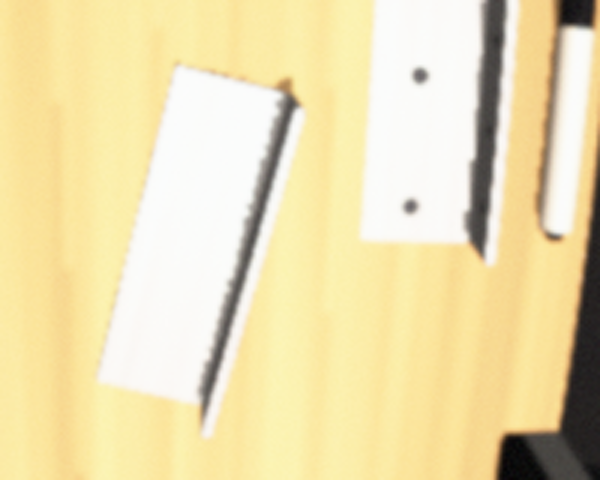

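```bash
python3 - <<'E'
from h import *
to((.521,-.157,.10),-17.6)
to((.521,-.157,.034),-17.6)
E
```

```text
t 3.75 pos [ 0.4961 -0.0906  0.3239] yang -3.26 -> shift [-0.0649  0.0286  0.2239] spin 14.34 F [1.1 0.2 0.8]
t 3.75 pos [ 0.4961 -0.0906  0.3239] yang -3.26 -> shift [-0.0649  0.0286  0.2899] spin 14.34 F [1.1 0.2 0.8]
```

>>> send_rows:
  deltas: "-0.065 0.0286 0.2 7.2;-0.065 0.0286 0.2 14.3;-0.065 0.0286 0.2 14.3;-0.065 0.0286 0.2 14.3;-0.065 0.0286 0.2 14.3"
  claw: 0.45

```text
t: 4.25
eef_pos: [0.5181, -0.158, 0.1194]
tool_rot: [-0.002, 0.807, 0.59, -0.003]
contact_force: [-1.2, 0.1, -0.2]
gripper_width: 0.451
grasp_force: 0.0
```

```bash
python3 - <<'E'
from h import *
to((.521,-.157,.034),-17.6)
p=bot.read_camera("wrist");save(p,"w2")
W=fworld(p);m=bot.masks_of(p,"blank");
for r in m[:2]:
    Q=W[r["mask"]];Q=Q[np.isfinite(Q[:,2])];S=Q[(Q[:,2]>.043)&(Q[:,2]<.056)]
    print(r["confidence"],len(Q),len(S))
    if len(S)>20: rect(S[:,:2])
E
```

```text
t 4.25 pos [ 0.5181 -0.158   0.1194] yang -17.67 -> shift [0.0021 0.0031 0.0854] spin -0.07 F [-1.2  0.1 -0.2]
0.87 3022 0
0.71 3660 0
```

View pics/w2.png

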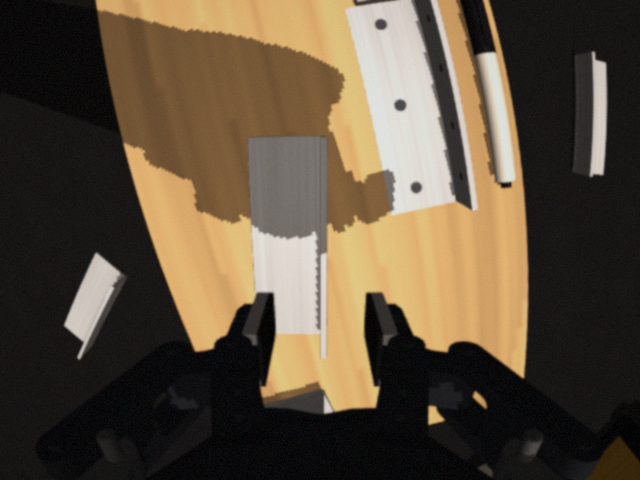

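>>> send_rows:
  deltas: "0.002 0.003 0.04 0;0.002 0.003 0.075 0;0.002 0.003 0.085 0;0.002 0.003 0.085 0;0.002 0.003 0.085 0"

```text
t: 4.85
eef_pos: [0.526, -0.1563, 0.0411]
tool_rot: [0.001, 0.807, 0.591, 0.001]
contact_force: [-1.0, 0.5, -0.9]
gripper_width: 0.446
grasp_force: 0.0
```

```bash
python3 - <<'E'
from h import *
to((.521,-.157,.034),-17.6)
E
```

```text
t 4.85 pos [ 0.526  -0.1563  0.0411] yang -17.56 -> shift [-0.0022 -0.0045  0.0071] spin 0.04 F [-1.   0.5 -0.9]
```

>>> send_rows:
  deltas: "-0.002 -0.0045 0.007 0;-0.002 -0.0045 0.007 0;-0.002 -0.0045 0.007 0"

```text
t: 5.15
eef_pos: [0.5196, -0.1567, 0.0324]
tool_rot: [0.0, 0.807, 0.591, 0.0]
contact_force: [0.2, -0.3, 1.1]
gripper_width: 0.451
grasp_force: 0.0
```

>>> send_rows:
  deltas: "0 0 0 0;0 0 0 0;0 0 0 0;0 0 0 0;0 0 0 0"
  claw: 0
  force: 30

```text
t: 5.65
eef_pos: [0.5198, -0.1567, 0.0321]
tool_rot: [0.0, 0.807, 0.591, 0.0]
contact_force: [-0.9, 0.4, 3.8]
gripper_width: 0.035
grasp_force: 32.6
```

```bash
python3 - <<'E'
from h import *
to((.521,-.157,.034),-17.6)
E
```

```text
t 5.65 pos [ 0.5198 -0.1567  0.0321] yang -17.58 -> shift [ 0.0001  0.0012 -0.0019] spin 0.02 F [-0.9  0.4  3.8]
```

>>> send_rows:
  deltas: "0 0 -0.002 0;0 0 -0.005 0;0 0 -0.006 0"

```text
t: 5.95
eef_pos: [0.5194, -0.1567, 0.038]
tool_rot: [-0.0, 0.807, 0.591, -0.0]
contact_force: [0.0, 0.7, -1.6]
gripper_width: 0.041
grasp_force: 31.7
```

```bash
python3 - <<'E'
from h import *
to((.5903,-.0917,.037),-4.55)
E
```

```text
t 5.95 pos [ 0.5194 -0.1567  0.038 ] yang -17.58 -> shift [0.0834 0.048  0.001 ] spin -13.03 F [ 0.   0.7 -1.6]
```

>>> send_rows:
  deltas: "0.02 0.012 0 -3.2;0.042 0.024 0 -6.5;0.063 0.036 0 -9.8;0.083 0.048 0 -13;0.083 0.048 0 -13"

```text
t: 6.45
eef_pos: [0.5931, -0.0885, 0.0378]
tool_rot: [0.0, 0.733, 0.681, 0.001]
contact_force: [0.1, 1.0, -2.1]
gripper_width: 0.042
grasp_force: 31.7
```

>>> send_rows:
  deltas: "0 0 0 0;0 0 0 0"

```text
t: 6.65
eef_pos: [0.5893, -0.093, 0.0377]
tool_rot: [-0.0, 0.735, 0.678, -0.001]
contact_force: [-0.9, -0.3, -0.3]
gripper_width: 0.038
grasp_force: 31.7
```

```bash
python3 - <<'E'
from h import *
to((.5903,-.0917,.0325),-4.55)
p=bot.read_camera("side");save(p,"s2")
cv2.imwrite("pics/s2c.png",cv2.resize(p["img"][150:370,230:480,::-1],None,fx=3,fy=2.7,interpolation=cv2.INTER_CUBIC))
p=bot.read_camera("wrist");np.savez("w3.npz",**{k:p[k] for k in("img","depth","camera_from_world")})
W=fworld(p)
def reg(x0,x1,y0,y1,z0,z1):
    k=(W[...,0]>x0)&(W[...,0]<x1)&(W[...,1]>y0)&(W[...,1]<y1)&(W[...,2]>z0)&(W[...,2]<z1);return W[k]
for nm,a in (("templ",(.605,.65,-.18,-.01,.041,.05)),("blanktop",(.57,.603,-.05,.0,.05,.06)),("lower",(.52,.60,-.1,.0,.019,.03)),("stop",(.57,.64,-.025,.012,.022,.029))):
    T=reg(*a);print(nm,len(T))
    if len(T)>10: print(T.mean(0).round(4),T.max(0).round(4));rect(T[:,:2])
E
```

```text
t 6.65 pos [ 0.5893 -0.093   0.0377] yang -4.68 -> shift [0.0014 0.0009 0.0052] spin -0.13 F [-0.9 -0.3 -0.3]
templ 2944
[ 0.6246 -0.0579  0.0455] [ 0.6304 -0.0183  0.0493]
  rect c [617.2 -63.6] size [92.2 20. ] ang 84.88 corners [[603.2000122070312, -108.5999984741211], [623.0, -110.4000015258789], [631.2999877929688, -18.5], [611.4000244140625, -16.700000762939453]]
blanktop 1005
[ 0.5944 -0.0367  0.0557] [ 0.5973 -0.0243  0.0578]
  rect c [594.5 -37.1] size [25.8  3.9] ang 85.24 corners [[591.5, -49.79999923706055], [595.2999877929688, -50.099998474121094], [597.5, -24.5], [593.5999755859375, -24.100000381469727]]
lower 18781
[ 0.5688 -0.0542  0.0248] [ 0.6    -0.0012  0.0291]
  rect c [570.6 -50.9] size [102.9  51.6] ang 84.82 corners [[540.2999877929688, -99.9000015258789], [591.7000122070312, -104.5], [601.0, -2.0], [549.5999755859375, 2.700000047683716]]
stop 3567
[ 0.6041 -0.011   0.0253] [ 0.6271 -0.0012  0.029 ]
  rect c [598.5 -13.1] size [57.1 23.8] ang 0.09 corners [[570.0, -1.2000000476837158], [570.0, -25.0], [627.0999755859375, -24.899999618530273], [627.0, -1.100000023841858]]
```

View pics/s2c.png

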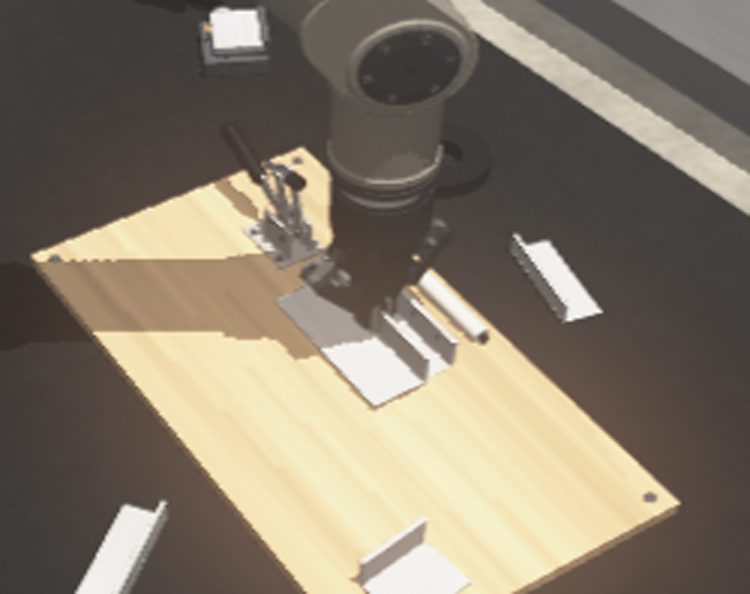

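>>> send_rows:
  deltas: "0 0 0.003 0.1;0 0 0.005 0.1;0.003 0 0.005 0.1;0.005 0 0.005 0.1;0.006 0 0.005 0.1"

```text
t: 7.25
eef_pos: [0.5909, -0.0855, 0.0328]
tool_rot: [-0.0, 0.735, 0.678, 0.0]
contact_force: [-0.2, 0.3, -1.2]
gripper_width: 0.037
grasp_force: 31.7
```

>>> send_rows:
  deltas: "0.0005 0 0 0;0.001 0 0 0;0.0015 0 0 0;0.002 0 0 0;0.002 0 0 0"

```text
t: 7.75
eef_pos: [0.5909, -0.0846, 0.0329]
tool_rot: [0.0, 0.736, 0.678, -0.0]
contact_force: [-0.1, -2.7, -0.6]
gripper_width: 0.037
grasp_force: 31.8
```

>>> send_rows:
  deltas: "0.0005 0 0 0;0.001 0 0 0;0.0015 0 0 0;0.0015 0 0 0;0.0015 0 0 0"

```text
t: 8.25
eef_pos: [0.5909, -0.0845, 0.0331]
tool_rot: [0.001, 0.736, 0.677, -0.001]
contact_force: [-0.6, -5.1, -0.4]
gripper_width: 0.04
grasp_force: 31.9
```

>>> send_rows:
  deltas: "-0.001 0 0 0;-0.001 0 0 0;-0.001 0 0 0;-0.001 0 0 0"
  claw: 0.2

```text
t: 8.65
eef_pos: [0.5911, -0.0829, 0.0329]
tool_rot: [-0.0, 0.735, 0.678, 0.0]
contact_force: [-0.0, 0.4, 0.2]
gripper_width: 0.197
grasp_force: 0.0
```

>>> send_rows:
  deltas: "0 0 -0.02 0;0 0 -0.04 0;0 0 -0.04 0;0 -0.025 -0.04 0;0 -0.025 -0.04 0"

```text
t: 9.15
eef_pos: [0.5629, -0.0812, 0.0719]
tool_rot: [-0.002, 0.736, 0.677, -0.001]
contact_force: [0.3, -0.9, 0.4]
gripper_width: 0.199
grasp_force: 0.0
```

>>> send_rows:
  deltas: "0 0 0 0;0 0 0 0;0 0 0 0"
  claw: 0

```text
t: 9.45
eef_pos: [0.5668, -0.0815, 0.0727]
tool_rot: [0.0, 0.735, 0.678, 0.0]
contact_force: [0.1, 0.6, -0.5]
gripper_width: 0.001
grasp_force: 0.0
```

```bash
python3 - <<'E'
from h import *
n=np.array([.6207,-.0881]);bx=np.array([.9968,-.0793]);by=np.array([.0793,.9968])
P=n+bx*-.056+by*.0
to((*P,.030),-4.55)
p=bot.read_camera("wrist");save(p,"w4");W=fworld(p)
B=np.stack([(W[...,:2]-n)@bx,(W[...,:2]-n)@by,W[...,2]],-1)
def reg(x0,x1,y0,y1,z0,z1):
    k=(B[...,0]>x0)&(B[...,0]<x1)&(B[...,1]>y0)&(B[...,1]<y1)&(B[...,2]>z0)&(B[...,2]<z1);return B[k]
for nm,a in (("templ",(-.01,.012,-.08,.08,.038,.05)),("blanktop",(-.045,-.015,-.08,.08,.044,.06)),("stop",(-.05,.01,.06,.09,.0225,.03))):
    T=reg(*a);print(nm,len(T))
    if len(T)>10: print(T.mean(0).round(4),np.percentile(T,1,axis=0).round(4),np.percentile(T,99,axis=0).round(4));rect(T[:,:2])
E
```

```text
t 9.45 pos [ 0.5668 -0.0815  0.0727] yang -4.66 -> shift [-0.0023 -0.0017  0.0427] spin -0.11 F [ 0.1  0.6 -0.5]
templ 2497
[0.0013 0.0229 0.0445] [-0.0003 -0.0318  0.0382] [0.0041 0.0696 0.0474]
  rect c [2.  2.2] size [136.4   5.1] ang 89.97 corners [[-0.6000000238418579, -66.0], [4.5, -66.0], [4.599999904632568, 70.4000015258789], [-0.5, 70.4000015258789]]
blanktop 2010
[-0.0296  0.0258  0.0496] [-0.0315 -0.026   0.0443] [-0.0273  0.0695  0.0515]
  rect c [-29.2  21.1] size [98.6  4.8] ang 89.84 corners [[-31.799999237060547, -28.200000762939453], [-27.0, -28.200000762939453], [-26.700000762939453, 70.4000015258789], [-31.5, 70.4000015258789]]
stop 2117
[-0.0206  0.0765  0.0254] [-0.0386  0.062   0.0233] [0.0005 0.084  0.0288]
  rect c [-18.   72.2] size [23.9 42.2] ang 89.57 corners [[-39.20000076293945, 60.400001525878906], [3.0, 60.099998474121094], [3.200000047683716, 84.0], [-39.0, 84.30000305175781]]
```

View pics/w4.png

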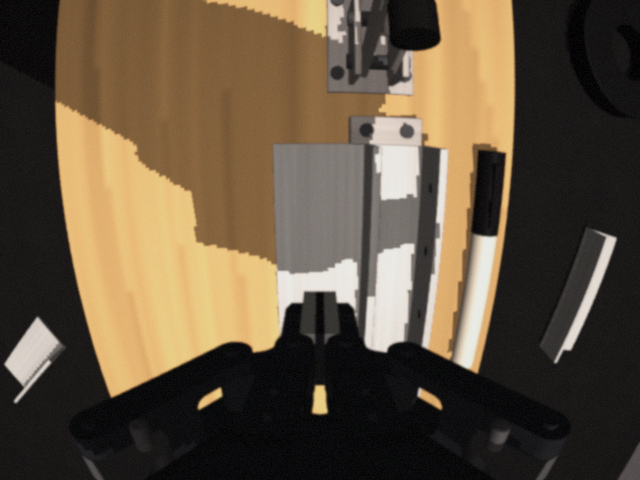

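>>> send_rows:
  deltas: "-0.002 0 0.02 -0.1;-0.002 0 0.038 -0.1;-0.002 0 0.042 -0.1;-0.002 0 0.042 -0.1;-0.002 0 0.042 -0.1"

```text
t: 10.0
eef_pos: [0.5665, -0.0837, 0.0314]
tool_rot: [0.0, 0.735, 0.678, 0.0]
contact_force: [-0.0, -0.6, -0.0]
gripper_width: 0.002
grasp_force: 0.0
```

>>> send_rows:
  deltas: "0 0.006 0 0;0 0.012 0 0;0 0.017 0 0;0 0.022 0 0;0 0.026 0 0"

```text
t: 10.5
eef_pos: [0.5905, -0.0857, 0.0314]
tool_rot: [-0.002, 0.735, 0.678, -0.001]
contact_force: [-7.9, 1.0, 12.1]
gripper_width: -0.002
grasp_force: 6.5
```

>>> send_rows:
  deltas: "0 0.002 0 0;0 0.004 0 0;0 0.006 0 0;0 0.007 0 0;0 0.007 0 0"

```text
t: 11.0
eef_pos: [0.5978, -0.0864, 0.0315]
tool_rot: [-0.001, 0.735, 0.678, -0.001]
contact_force: [-5.7, 0.9, 9.7]
gripper_width: -0.0
grasp_force: 5.4
```

```bash
python3 - <<'E'
from h import *
n=np.array([.6207,-.0881]);bx=np.array([.9968,-.0793]);by=np.array([.0793,.9968])
to((*(n+bx*-.0185),.030),-4.55)
E
```

```text
t 11.0 pos [ 0.5978 -0.0864  0.0315] yang -4.6 -> shift [0.0001 0.0044 0.0014] spin -0.05 F [-5.7  0.9  9.7]
```

>>> send_rows:
  deltas: "0 0 -0.001 0;0 0 -0.002 0;0 0 -0.002 0"

```text
t: 11.3
eef_pos: [0.5995, -0.0861, 0.0331]
tool_rot: [0.0, 0.735, 0.678, 0.0]
contact_force: [0.6, 0.7, -0.5]
gripper_width: 0.001
grasp_force: 0.0
```

```bash
cat >> h.py <<'E'
n=np.array([.6207,-.0881]);bx=np.array([.9968,-.0793]);by=np.array([.0793,.9968])
def chk(name,view=True):
    p=bot.read_camera("wrist");save(p,name);W=fworld(p)
    B=np.stack([(W[...,:2]-n)@bx,(W[...,:2]-n)@by,W[...,2]],-1)
    k=(B[...,0]>-.05)&(B[...,0]<.015)&(B[...,1]>-.07)&(B[...,1]<.068)&(B[...,2]>.036)&(B[...,2]<.06)
    # slice profile across x for bins of y
    for y0 in np.arange(-.06,.068,.02):
        T=B[k&(B[...,1]>y0)&(B[...,1]<y0+.02)]
        h=[(round(x*1000),len(S),round(float(np.median(S[:,2])),4)) for x in np.arange(-.014,.008,.002) for S in [T[(T[:,0]>=x)&(T[:,0]<x+.002)]] if len(S)>8]
        print(round(y0,2),h)
E
python3 - <<'E'
from h import *
to((*(n+bx*-.0185),.032),-4.55)
chk("w5")
p=bot.read_camera("side");cv2.imwrite("pics/s5c.png",cv2.resize(p["img"][200:340,280:440,::-1],None,fx=4.5,fy=4.2,interpolation=cv2.INTER_CUBIC))
E
```

```text
t 11.3 pos [ 0.5995 -0.0861  0.0331] yang -4.56 -> shift [-0.0003  0.0027  0.0011] spin -0.01 F [ 0.6  0.7 -0.5]
-0.06 []
-0.04 []
-0.02 [(-4, 21, 0.05), (0, 147, 0.045), (2, 78, 0.0461)]
0.0 [(-14, 110, 0.0472), (-12, 134, 0.047), (-10, 143, 0.0474), (-8, 304, 0.0477), (-6, 253, 0.0502), (-4, 149, 0.05), (-2, 28, 0.0412), (0, 398, 0.0455), (2, 238, 0.0461), (4, 19, 0.0457)]
0.02 [(-8, 348, 0.0477), (-6, 313, 0.0501), (-4, 182, 0.05), (-2, 42, 0.0433), (0, 466, 0.0455), (2, 286, 0.0462), (4, 21, 0.0456)]
0.04 [(-8, 402, 0.0485), (-6, 362, 0.0502), (-4, 200, 0.05), (-2, 39, 0.0432), (0, 533, 0.0455), (2, 322, 0.0461), (4, 25, 0.0453)]
0.06 [(-8, 180, 0.0471), (-6, 151, 0.0501), (-4, 83, 0.0502), (0, 226, 0.0454), (2, 134, 0.0462), (4, 13, 0.0454)]
```

View pics/w5.png

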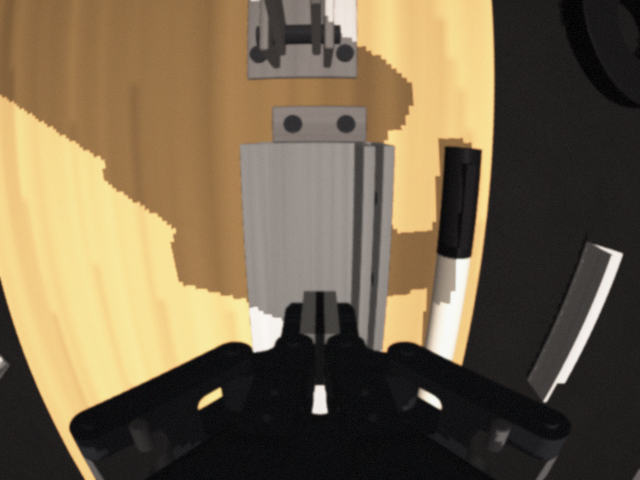

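>>> send_rows:
  deltas: "0 0.0015 0 0;0 0.003 0 0;0 0.004 0 0;0 0.005 0 0;0 0.005 0 0"

```text
t: 11.9
eef_pos: [0.6021, -0.0863, 0.0327]
tool_rot: [-0.002, 0.735, 0.678, -0.001]
contact_force: [-7.2, 0.8, 6.0]
gripper_width: 0.002
grasp_force: 3.5
```

```bash
python3 - <<'E'
from h import *
to((*(n+bx*-.0185),.032),-4.55)
chk("w6")
E
```

```text
t 11.9 pos [ 0.6021 -0.0863  0.0327] yang -4.59 -> shift [-0.0003  0.0002  0.0007] spin -0.04 F [-7.2  0.8  6. ]
-0.06 []
-0.04 []
-0.02 [(-2, 18, 0.0501), (0, 38, 0.0462), (2, 70, 0.0461)]
0.0 [(-14, 176, 0.0494), (-12, 124, 0.0485), (-10, 131, 0.0467), (-8, 139, 0.0475), (-6, 238, 0.0418), (-4, 329, 0.0497), (-2, 263, 0.0501), (0, 174, 0.0466), (2, 252, 0.0461), (4, 16, 0.0453)]
0.02 [(-6, 195, 0.0402), (-4, 431, 0.0497), (-2, 313, 0.0502), (0, 218, 0.0465), (2, 290, 0.0461), (4, 27, 0.0457)]
0.04 [(-6, 207, 0.0401), (-4, 507, 0.0496), (-2, 353, 0.0501), (0, 249, 0.0466), (2, 332, 0.0461), (4, 34, 0.0455)]
0.06 [(-6, 85, 0.039), (-4, 218, 0.0492), (-2, 153, 0.05), (0, 107, 0.0467), (2, 136, 0.0461), (4, 12, 0.0455)]
```

>>> send_rows:
  deltas: "0 -0.006 0 0;0 -0.015 0 0;0 -0.015 -0.04 0;0 -0.015 -0.09 0;0 -0.015 -0.11 0"

```text
t: 12.45
eef_pos: [0.5906, -0.0862, 0.1469]
tool_rot: [0.002, 0.735, 0.678, 0.002]
contact_force: [0.8, -0.4, 1.3]
gripper_width: -0.001
grasp_force: 0.0
```

```bash
python3 - <<'E'
from h import *
for y,z in((0,.20),(.25,.2),(.25,.083)): to((*(n+bx*-.028+by*y),z),-4.55)
p=bot.read_camera("wrist");save(p,"w7");W=fworld(p)
B=np.stack([(W[...,:2]-n)@bx,(W[...,:2]-n)@by,W[...,2]],-1)
def reg(x0,x1,y0,y1,z0,z1):
    k=(B[...,0]>x0)&(B[...,0]<x1)&(B[...,1]>y0)&(B[...,1]<y1)&(B[...,2]>z0)&(B[...,2]<z1);return B[k]
for nm,a in (("templ top",(.0005,.012,-.08,.08,.0435,.048)),("blanktop",(-.012,.004,-.08,.08,.0482,.056)),("handle",(-.06,.01,.13,.26,.05,.13)),("armtop",(-.06,.01,.07,.12,.05,.16))):
    T=reg(*a);print(nm,len(T))
    if len(T)>10: print(T.mean(0).round(4),np.percentile(T,1,axis=0).round(4),np.percentile(T,99,axis=0).round(4));rect(T[:,:2])
for q in("handle_end","handle_pivot"): print(q,[(np.round([(r["xyz"][:2]-n)@bx,(r["xyz"][:2]-n)@by,r["xyz"][2]],4),r["confidence"]) for r in bot.landmark_of(p,q)[:1]])
E
```

```text
t 12.45 pos [ 0.5906 -0.0862  0.1469] yang -4.62 -> shift [ 0.0005  0.0025 -0.0531] spin -0.07 F [ 0.8 -0.4  1.3]
t 12.45 pos [ 0.5906 -0.0862  0.1469] yang -4.62 -> shift [ 0.2505  0.0022 -0.0531] spin -0.07 F [ 0.8 -0.4  1.3]
t 12.45 pos [ 0.5906 -0.0862  0.1469] yang -4.62 -> shift [0.2505 0.0015 0.0639] spin -0.07 F [ 0.8 -0.4  1.3]
templ top 1044
[0.0023 0.0065 0.0461] [ 0.0005 -0.0677  0.0446] [0.0042 0.0691 0.0475]
  rect c [2.4 0.4] size [139.5   3.9] ang 89.99 corners [[0.5, -69.4000015258789], [4.400000095367432, -69.4000015258789], [4.400000095367432, 70.0999984741211], [0.5, 70.0999984741211]]
blanktop 1086
[-0.0039  0.0129  0.0501] [-0.0061 -0.053   0.0485] [-0.0017  0.0687  0.0517]
  rect c [-3.9  6.4] size [  4.7 126. ] ang 0.01 corners [[-6.199999809265137, 69.4000015258789], [-6.199999809265137, -56.599998474121094], [-1.5, -56.599998474121094], [-1.5, 69.4000015258789]]
handle 498
[-0.0288  0.134   0.0946] [-0.0394  0.13    0.0518] [-0.0169  0.1405  0.1073]
  rect c [-27.9 135.6] size [23.  11.1] ang 0.25 corners [[-39.400001525878906, 141.10000610351562], [-39.400001525878906, 130.0], [-16.299999237060547, 130.10000610351562], [-16.399999618530273, 141.1999969482422]]
armtop 1603
[-0.028   0.1096  0.097 ] [-0.0387  0.1009  0.0512] [-0.0165  0.1198  0.1147]
  rect c [-27.8 110.3] size [19.5 22.9] ang 89.16 corners [[-39.400001525878906, 100.80000305175781], [-16.5, 100.4000015258789], [-16.200000762939453, 119.9000015258789], [-39.099998474121094, 120.19999694824219]]
handle_end []
handle_pivot [(array([-0.031 ,  0.1243,  0.0504]), 0.85)]
```

View pics/w7.png

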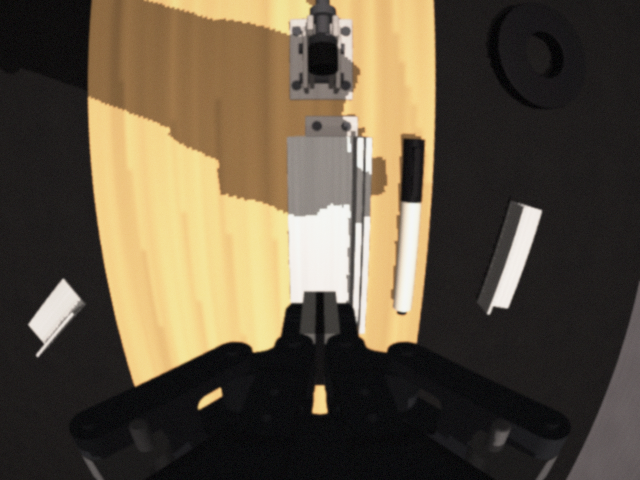

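>>> send_rows:
  deltas: "0 0 0.045 0;0 0 0.09 0;0 0 0.108 0;0 0 0.108 0;0 0 0.108 0"

```text
t: 13.1
eef_pos: [0.5882, -0.0857, 0.0343]
tool_rot: [-0.0, 0.735, 0.678, -0.001]
contact_force: [-0.2, -0.7, 0.4]
gripper_width: 0.0
grasp_force: 0.0
```

>>> send_rows:
  deltas: "0 0.004 0 0;0 0.008 0 0;0 0.010 0 0;0 0.011 0 0;0 0.012 0 0"

```text
t: 13.6
eef_pos: [0.6009, -0.0863, 0.0352]
tool_rot: [-0.0, 0.735, 0.678, 0.0]
contact_force: [-1.0, 0.2, 0.3]
gripper_width: 0.001
grasp_force: 0.4
```

>>> send_rows:
  deltas: "0 0.001 0 0;0 0.002 0 0;0 0.002 0 0"

```text
t: 13.9
eef_pos: [0.6024, -0.0864, 0.0348]
tool_rot: [-0.0, 0.735, 0.678, -0.0]
contact_force: [-3.0, 0.9, 2.4]
gripper_width: 0.0
grasp_force: 1.2
```

```bash
python3 - <<'E'
from h import *
to((*(n+bx*-.0185),.038),-4.55)
chk("w8")
E
```

```text
t 13.9 pos [ 0.6024 -0.0864  0.0348] yang -4.58 -> shift [-0.0002 -0.0001 -0.0032] spin -0.03 F [-3.   0.9  2.4]
-0.06 []
-0.04 []
-0.02 [(-2, 23, 0.0503), (0, 50, 0.0463), (2, 85, 0.046)]
0.0 [(-14, 166, 0.0501), (-12, 125, 0.0485), (-10, 148, 0.0482), (-8, 152, 0.0482), (-6, 218, 0.0435), (-4, 335, 0.0497), (-2, 248, 0.0502), (0, 175, 0.0463), (2, 244, 0.0461), (4, 16, 0.0457)]
0.02 [(-6, 145, 0.0394), (-4, 433, 0.0497), (-2, 311, 0.0503), (0, 207, 0.0463), (2, 289, 0.046), (4, 27, 0.0454)]
0.04 [(-6, 140, 0.0392), (-4, 506, 0.0496), (-2, 351, 0.0502), (0, 236, 0.0463), (2, 324, 0.0461), (4, 29, 0.0455)]
0.06 [(-6, 59, 0.0386), (-4, 218, 0.0493), (-2, 151, 0.05), (0, 99, 0.0463), (2, 139, 0.0461), (4, 12, 0.0457)]
```

>>> send_rows:
  deltas: "0 -0.003 0 0;0 -0.006 -0.02 0;0 -0.006 -0.05 0;0 -0.056 -0.05 0;0 -0.07 -0.05 0"

```text
t: 14.45
eef_pos: [0.5292, -0.0811, 0.085]
tool_rot: [-0.001, 0.735, 0.678, -0.0]
contact_force: [-0.2, 0.4, -0.0]
gripper_width: 0.0
grasp_force: 0.0
```

>>> send_rows:
  deltas: "0 0 0.03 0;0 0 0.05 0;0 0 0.055 0;0 0 0.055 0;0 0 0.055 0"

```text
t: 14.95
eef_pos: [0.5337, -0.0812, 0.0306]
tool_rot: [0.001, 0.735, 0.678, 0.0]
contact_force: [0.3, -0.4, -0.1]
gripper_width: 0.0
grasp_force: 0.0
```

```bash
python3 - <<'E'
from h import *
to((*(n+bx*-.085),.0245),-4.55)
chk("w9")
E
```

```text
t 14.95 pos [ 0.5337 -0.0812  0.0306] yang -4.59 -> shift [0.0001 0.0022 0.0061] spin -0.04 F [ 0.3 -0.4 -0.1]
-0.06 []
-0.04 [(-6, 355, 0.043), (-4, 59, 0.0501), (-2, 24, 0.0499), (0, 10, 0.0464), (2, 69, 0.046)]
-0.02 [(-6, 754, 0.0439), (-4, 157, 0.05), (-2, 63, 0.0497), (0, 27, 0.0464), (2, 107, 0.0461), (4, 9, 0.0453)]
0.0 [(-6, 882, 0.044), (-4, 191, 0.0501), (-2, 68, 0.0499), (0, 21, 0.0468), (2, 137, 0.046), (4, 15, 0.0454)]
0.02 [(-6, 1013, 0.044), (-4, 214, 0.0501), (-2, 79, 0.0498), (0, 34, 0.0466), (2, 147, 0.046)]
0.04 [(-6, 1101, 0.0442), (-4, 248, 0.0501), (-2, 85, 0.0499), (0, 34, 0.0466), (2, 150, 0.046), (4, 20, 0.0452)]
0.06 [(-6, 455, 0.0442), (-4, 100, 0.0501), (-2, 37, 0.0498), (0, 16, 0.0466), (2, 69, 0.0458)]
```

>>> send_rows:
  deltas: "0 0 0.002 0;0 0 0.004 0;0 0 0.006 0;0 0 0.006 0;0 0 0.006 0"

```text
t: 15.5
eef_pos: [0.533, -0.0809, 0.0238]
tool_rot: [-0.0, 0.735, 0.678, -0.0]
contact_force: [0.4, -0.4, 0.2]
gripper_width: -0.0
grasp_force: 0.0
```

>>> send_rows:
  deltas: "0 0 0.0005 0;0 0 0.001 0;0 0 0.001 0"

```text
t: 15.8
eef_pos: [0.5331, -0.0809, 0.0231]
tool_rot: [-0.0, 0.735, 0.678, 0.0]
contact_force: [-0.5, -0.6, 4.5]
gripper_width: 0.0
grasp_force: 2.2
```

>>> send_rows:
  deltas: "0 0 -0.0012 0;0 0.005 -0.0012 0;0 0.010 -0.0012 0;0 0.015 -0.0012 0;0 0.019 -0.0012 0"

```text
t: 16.3
eef_pos: [0.5527, -0.0824, 0.024]
tool_rot: [0.0, 0.735, 0.678, 0.0]
contact_force: [0.4, -0.1, 0.5]
gripper_width: 0.002
grasp_force: 0.0
```

>>> send_rows:
  deltas: "0 0.001 0 0;0 0.002 0 0;0 0.003 0 0;0 0.004 0 0;0 0.005 0 0"

```text
t: 16.8
eef_pos: [0.5569, -0.0828, 0.0241]
tool_rot: [-0.0, 0.735, 0.678, -0.0]
contact_force: [0.8, 0.2, -0.1]
gripper_width: 0.001
grasp_force: 0.0
```

>>> send_rows:
  deltas: "0 0.001 0 0;0 0.002 0 0;0 0.002 0 0"

```text
t: 17.1
eef_pos: [0.5591, -0.083, 0.0241]
tool_rot: [0.0, 0.735, 0.678, 0.0]
contact_force: [-0.2, 0.1, -0.8]
gripper_width: -0.001
grasp_force: 0.0
```

>>> send_rows:
  deltas: "0 0.0005 0 0;0 0.001 0 0;0 0.0015 0 0;0 0.002 0 0;0 0.002 0 0"

```text
t: 17.6
eef_pos: [0.561, -0.0831, 0.0241]
tool_rot: [-0.0, 0.735, 0.678, 0.0]
contact_force: [0.1, -0.5, 0.0]
gripper_width: -0.004
grasp_force: 0.0
```

>>> send_rows:
  deltas: "0 0.0005 0 0;0 0.001 0 0;0 0.0015 0 0;0 0.002 0 0;0 0.002 0 0"

```text
t: 18.1
eef_pos: [0.5628, -0.0833, 0.024]
tool_rot: [-0.0, 0.735, 0.678, -0.0]
contact_force: [-0.6, -0.3, 0.5]
gripper_width: 0.0
grasp_force: 0.2
```

```bash
python3 - <<'E'
from h import *
to((*(n+bx*-.06),.024),-4.55)
chk("w10")
E
```

```text
t 18.1 pos [ 0.5628 -0.0833  0.024 ] yang -4.58 -> shift [-0.0002 -0.0019  0.    ] spin -0.03 F [-0.6 -0.3  0.5]
-0.06 []
-0.04 [(-6, 32, 0.0388)]
-0.02 [(-6, 359, 0.043), (-4, 87, 0.0502), (-2, 39, 0.0498), (0, 72, 0.0463), (2, 107, 0.046)]
0.0 [(-6, 838, 0.0447), (-4, 230, 0.0502), (-2, 102, 0.0502), (0, 111, 0.0463), (2, 202, 0.046), (4, 9, 0.0455)]
0.02 [(-6, 997, 0.0447), (-4, 278, 0.0502), (-2, 132, 0.05), (0, 126, 0.0463), (2, 231, 0.046), (4, 20, 0.0455)]
0.04 [(-6, 1106, 0.0447), (-4, 333, 0.0501), (-2, 132, 0.0499), (0, 168, 0.0463), (2, 258, 0.0461), (4, 15, 0.0454)]
0.06 [(-6, 469, 0.0446), (-4, 141, 0.0501), (-2, 55, 0.0498), (0, 69, 0.0462), (2, 111, 0.046)]
```

>>> send_rows:
  deltas: "0 0.0005 0 0;0 0.001 0 0;0 0.0015 0 0;0 0.002 0 0;0 0.002 0 0"

```text
t: 18.65
eef_pos: [0.564, -0.0834, 0.0239]
tool_rot: [-0.001, 0.735, 0.678, -0.001]
contact_force: [-5.4, 1.2, 3.5]
gripper_width: -0.0
grasp_force: 2.5
```

>>> send_rows:
  deltas: "0 0.0005 0 0;0 0.001 0 0;0 0.001 0 0"

```text
t: 18.95
eef_pos: [0.5641, -0.0834, 0.0238]
tool_rot: [-0.002, 0.735, 0.678, -0.001]
contact_force: [-7.9, 1.2, 5.9]
gripper_width: -0.004
grasp_force: 3.8
```

```bash
python3 - <<'E'
from h import *
to((*(n+bx*-.06),.024),-4.55)
chk("w11")
E
```

```text
t 18.95 pos [ 0.5641 -0.0834  0.0238] yang -4.59 -> shift [-0.0002 -0.0032 -0.0002] spin -0.04 F [-7.9  1.2  5.9]
-0.06 []
-0.04 [(-6, 9, 0.0389), (-4, 27, 0.0381)]
-0.02 [(-6, 92, 0.0422), (-4, 296, 0.0448), (-2, 78, 0.0501), (0, 12, 0.0466), (2, 102, 0.0462)]
0.0 [(-6, 221, 0.0444), (-4, 728, 0.0458), (-2, 216, 0.0501), (0, 36, 0.0471), (2, 182, 0.0461)]
0.02 [(-6, 229, 0.0449), (-4, 910, 0.0464), (-2, 262, 0.0501), (0, 36, 0.0486), (2, 209, 0.046), (4, 13, 0.0451)]
0.04 [(-6, 217, 0.0439), (-4, 1040, 0.0463), (-2, 300, 0.0501), (0, 32, 0.0473), (2, 251, 0.046), (4, 18, 0.0451)]
0.06 [(-6, 104, 0.0442), (-4, 427, 0.0463), (-2, 118, 0.05), (0, 20, 0.0488), (2, 106, 0.0461)]
```

>>> send_rows:
  deltas: "0 -0.005 0 0;0 -0.015 0 0;0 -0.015 -0.05 0;0 -0.015 -0.1 0;0 -0.015 -0.14 0"

```text
t: 19.5
eef_pos: [0.5514, -0.0827, 0.1664]
tool_rot: [0.001, 0.735, 0.678, 0.001]
contact_force: [0.7, 0.3, 0.3]
gripper_width: -0.005
grasp_force: 0.0
```

>>> send_rows:
  deltas: "0 0 -0.02 0;0 0 -0.02 0"

```text
t: 19.7
eef_pos: [0.5531, -0.0827, 0.1873]
tool_rot: [0.002, 0.735, 0.678, 0.003]
contact_force: [0.0, 0.1, 0.0]
gripper_width: 0.0
grasp_force: 0.0
```

```bash
python3 - <<'E'
from h import *
chk("w12")
for y,z in((.25,.19),(.25,.083)): to((*(n+bx*-.028+by*y),z),-4.55)
p=bot.read_camera("wrist");W=fworld(p)
B=np.stack([(W[...,:2]-n)@bx,(W[...,:2]-n)@by,W[...,2]],-1)
for nm,a in (("templ top",(.001,.012,-.08,.08,.0435,.048)),("blanktop",(-.012,.006,-.08,.08,.0485,.056)),("lower",(-.055,-.01,-.08,.068,.017,.022))):
    k=np.all([(B[...,i]>a[2*i])&(B[...,i]<a[2*i+1]) for i in range(3)],axis=0);T=B[k];print(nm,len(T),T.mean(0).round(4));rect(T[:,:2])
    if nm=="lower": print(np.linalg.lstsq(np.c_[T[:,:2],np.ones(len(T))],T[:,2],rcond=None)[0].round(4))
E
```

```text
-0.06 [(-6, 35, 0.045), (-4, 100, 0.0494), (-2, 44, 0.0499), (0, 38, 0.0463), (2, 37, 0.0461)]
-0.04 [(-6, 89, 0.0448), (-4, 61, 0.0501), (-2, 51, 0.0502), (0, 29, 0.0465), (2, 53, 0.0462)]
-0.02 [(-6, 62, 0.0409), (-4, 101, 0.0492), (-2, 63, 0.0499), (0, 30, 0.0466), (2, 58, 0.046)]
0.0 [(-6, 82, 0.0426), (-4, 86, 0.0499), (-2, 66, 0.0501), (0, 30, 0.0464), (2, 53, 0.0461), (4, 10, 0.0453)]
0.02 [(-6, 49, 0.045), (-4, 117, 0.0488), (-2, 62, 0.0501), (0, 36, 0.0464), (2, 60, 0.0459)]
0.04 [(-6, 45, 0.0431), (-4, 124, 0.0488), (-2, 65, 0.0502), (0, 37, 0.0462), (2, 62, 0.046)]
0.06 [(-4, 62, 0.0469), (-2, 27, 0.0498), (0, 17, 0.0462), (2, 22, 0.0459)]
t 19.75 pos [ 0.5519 -0.0822  0.1853] yang -4.56 -> shift [ 0.2496  0.041  -0.0043] spin -0.01 F [ 0.2 -0.6 -1.1]
t 19.75 pos [ 0.5519 -0.0822  0.1853] yang -4.56 -> shift [0.2495 0.0406 0.1027] spin -0.01 F [ 0.2 -0.6 -1.1]
templ top 592 [0.0026 0.0049 0.0461]
  rect c [2.8 0.1] size [  3.6 139. ] ang 0.01 corners [[1.0, 69.5999984741211], [1.0, -69.4000015258789], [4.699999809265137, -69.4000015258789], [4.699999809265137, 69.5999984741211]]
blanktop 909 [-0.0021  0.0045  0.0501]
  rect c [-2.1  0.2] size [140.    4.9] ang 89.96 corners [[-4.599999904632568, -69.80000305175781], [0.4000000059604645, -69.80000305175781], [0.4000000059604645, 70.19999694824219], [-4.5, 70.19999694824219]]
lower 7338 [-0.0301  0.0028  0.0191]
  rect c [-31.9  -3.1] size [ 43.8 142.1] ang 0.03 corners [[-53.900001525878906, 68.0], [-53.79999923706055, -74.0999984741211], [-10.0, -74.0999984741211], [-10.100000381469727, 68.0]]
[-0.0001 -0.0008  0.0191]
```

>>> send_rows:
  deltas: "0.05 0.041 -0.004 0;0.1 0.041 -0.004 0;0.15 0.041 -0.004 0;0.2 0.041 -0.004 0;0.25 0.041 -0.004 0"

```text
t: 20.3
eef_pos: [0.6098, 0.1534, 0.1859]
tool_rot: [-0.0, 0.735, 0.678, -0.001]
contact_force: [0.7, -1.3, 0.5]
gripper_width: 0.003
grasp_force: 0.0
```

>>> send_rows:
  deltas: "0 0 0 0;0 0 0 0;0 0 0.04 0;0 0 0.08 0;0 0 0.1 0"

```text
t: 20.8
eef_pos: [0.6083, 0.1486, 0.084]
tool_rot: [-0.001, 0.736, 0.677, -0.003]
contact_force: [-0.1, 0.3, -0.4]
gripper_width: 0.003
grasp_force: 0.0
```

```bash
python3 - <<'E'
from h import *
to((*(n+bx*-.028+by*.24),.083),-4.55)
p=bot.read_camera("side");cv2.imwrite("pics/s6.png",cv2.resize(p["img"][130:300,250:430,::-1],None,fx=3.5,fy=3.5,interpolation=cv2.INTER_CUBIC))
E
```

```text
t 20.8 pos [0.6083 0.1486 0.084 ] yang -4.75 -> shift [0.005  0.0031 0.001 ] spin -0.2 F [-0.1  0.3 -0.4]
```

View pics/s6.png

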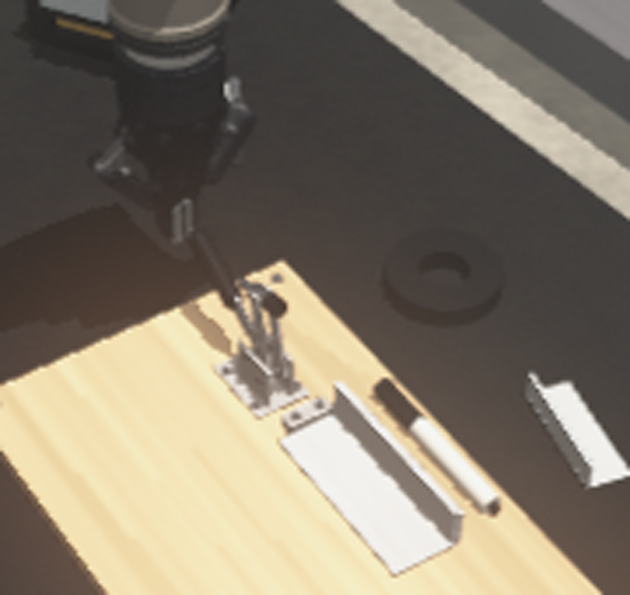

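>>> send_rows:
  deltas: "-0.006 0.001 0 0;-0.012 0.002 -0.003 0;-0.018 0.003 -0.007 0;-0.024 0.003 -0.012 0;-0.030 0.003 -0.018 0"

```text
t: 21.35
eef_pos: [0.6108, 0.1283, 0.1084]
tool_rot: [-0.004, 0.733, 0.68, 0.003]
contact_force: [-7.0, 17.1, 7.5]
gripper_width: 0.002
grasp_force: 8.3
```

>>> send_rows:
  deltas: "-0.006 0 -0.005 0;-0.012 0 -0.009 0;-0.018 0 -0.013 0;-0.024 0 -0.016 0;-0.030 0 -0.019 0"

```text
t: 21.85
eef_pos: [0.6121, 0.0944, 0.1292]
tool_rot: [0.0, 0.734, 0.679, 0.005]
contact_force: [1.4, 7.2, 6.6]
gripper_width: 0.003
grasp_force: 4.1
```

```bash
python3 - <<'E'
from h import *
to((*(n+bx*-.028+by*.145),.128),-4.55)
print(bot.get_obs()["torque"].round(2))
E
```

```text
t 21.85 pos [0.6121 0.0944 0.1292] yang -4.49 -> shift [-0.0362 -0.005   0.0009] spin 0.06 F [1.4 7.2 6.6]
[ 1.69 -0.16 -0.03]
```

>>> send_rows:
  deltas: "-0.006 -0.001 0 0;-0.012 -0.002 0 0;-0.018 -0.003 0 0;-0.022 -0.003 0 0;-0.026 -0.003 0 0"

```text
t: 22.35
eef_pos: [0.6054, 0.0661, 0.1271]
tool_rot: [0.001, 0.735, 0.678, 0.002]
contact_force: [1.4, 4.6, 4.0]
gripper_width: -0.003
grasp_force: 2.3
```

>>> send_rows:
  deltas: "-0.002 0 0 0;-0.004 0 0 0;-0.005 0 0 0;-0.006 0 0 0"

```text
t: 22.75
eef_pos: [0.6036, 0.0599, 0.125]
tool_rot: [0.0, 0.735, 0.678, 0.0]
contact_force: [0.7, 4.0, 3.4]
gripper_width: 0.001
grasp_force: 2.2
```

```bash
python3 - <<'E'
from h import *
to((*(n+bx*-.028+by*.145),.128),-4.55)
for c in("side","scene"):
    p=bot.read_camera(c)
    for q in("handle_end","handle_pivot"): print(q,[(np.round([(r["xyz"][:2]-n)@bx,(r["xyz"][:2]-n)@by,r["xyz"][2]],4),r["confidence"]) for r in bot.landmark_of(p,q)[:1]])
E
```

```text
t 22.75 pos [0.6036 0.0599 0.125 ] yang -4.57 -> shift [-0.0012  0.0008 -0.003 ] spin -0.02 F [0.7 4.  3.4]
handle_end [(array([-0.0232,  0.1296,  0.1498]), 0.51)]
handle_pivot [(array([-0.0294,  0.1287,  0.0539]), 0.78)]
handle_end [(array([-0.0283,  0.127 ,  0.1515]), 0.69)]
handle_pivot [(array([-0.0324,  0.124 ,  0.0487]), 0.86)]
```

>>> send_rows:
  deltas: "-0.001 0 0 0;-0.002 0 0 0;-0.003 0 0 0;-0.003 0 0 0"

```text
t: 23.45
eef_pos: [0.6035, 0.0597, 0.125]
tool_rot: [-0.001, 0.734, 0.679, 0.001]
contact_force: [2.1, 8.7, 1.8]
gripper_width: -0.001
grasp_force: 4.8
```

>>> send_rows:
  deltas: "-0.001 0 0 0;-0.002 0 0 0;-0.002 0 0 0;-0.002 0 0 0"

```text
t: 23.85
eef_pos: [0.6035, 0.0596, 0.1251]
tool_rot: [-0.002, 0.734, 0.68, 0.002]
contact_force: [1.5, 12.8, 3.1]
gripper_width: -0.001
grasp_force: 6.6
```

>>> send_rows:
  deltas: "-0.002 0 0 0;-0.004 0 0 0;-0.004 0 0 0;-0.004 0 0 0"

```text
t: 24.25
eef_pos: [0.6034, 0.0593, 0.1251]
tool_rot: [-0.003, 0.733, 0.681, 0.003]
contact_force: [3.1, 20.1, 1.9]
gripper_width: -0.003
grasp_force: 10.4
```

>>> send_rows:
  deltas: "0.01 0 0 0;0.03 0 0 0;0.06 0 0 0;0.06 0 -0.04 0;0.06 0 -0.08 0"

```text
t: 24.75
eef_pos: [0.6056, 0.11, 0.2039]
tool_rot: [-0.0, 0.735, 0.679, -0.003]
contact_force: [0.6, 0.4, 0.8]
gripper_width: 0.0
grasp_force: 0.0
```

>>> send_rows:
  deltas: "0 0 -0.03 0;0 0 -0.03 0;-0.045 0 -0.03 0;-0.09 0 -0.03 0;-0.13 0 -0.03 0"

```text
t: 25.25
eef_pos: [0.5953, -0.0223, 0.2337]
tool_rot: [-0.0, 0.735, 0.678, -0.002]
contact_force: [0.4, -0.5, -0.4]
gripper_width: -0.003
grasp_force: 0.0
```

>>> send_rows:
  deltas: "-0.05 0 0 0;-0.1 0 0 0;-0.1 0 0 0;-0.1 0 0 0"

```text
t: 25.65
eef_pos: [0.5873, -0.1213, 0.2339]
tool_rot: [-0.001, 0.737, 0.676, -0.001]
contact_force: [0.6, 0.1, -0.7]
gripper_width: -0.001
grasp_force: 0.0
```

```bash
python3 - <<'E'
from h import *
to((*n,.2),-4.55);print(bot.get_obs()["joint_vel"].round(3))
p=bot.read_camera("wrist");W=fworld(p)
B=np.stack([(W[...,:2]-n)@bx,(W[...,:2]-n)@by,W[...,2]],-1)
for nm,a in (("templ top",(.001,.012,-.08,.08,.0435,.048)),("blanktop",(-.012,.006,-.08,.08,.0485,.056)),("lower",(-.055,-.01,-.08,.035,.017,.022)),("arm",(-.045,-.01,.03,.09,.03,.07)),("handle top",(-.05,0,.1,.2,.135,.17))):
    k=np.all([(B[...,i]>a[2*i])&(B[...,i]<a[2*i+1]) for i in range(3)],axis=0);T=B[k];print(nm,len(T))
    if len(T)<10: continue
    print(T.mean(0).round(4));rect(T[:,:2])
    if nm=="lower": print(np.linalg.lstsq(np.c_[T[:,:2],np.ones(len(T))],T[:,2],rcond=None)[0].round(4))
for c in("side","scene"):
    p=bot.read_camera(c)
    for q in("handle_end","handle_pivot","marker"): print(q,[(np.round([(r["xyz"][:2]-n)@bx,(r["xyz"][:2]-n)@by,r["xyz"][2]],4),r["confidence"]) for r in bot.landmark_of(p,q)[:1]])
E
```

```text
t 25.65 pos [ 0.5873 -0.1213  0.2339] yang -4.88 -> shift [0.036  0.0306 0.0338] spin -0.33 F [ 0.6  0.1 -0.7]
[-0.045  0.001 -0.049 -0.011 -0.013  0.001 -0.007]
templ top 544
[0.0025 0.0041 0.0461]
  rect c [2.7 0.1] size [138.9   3.4] ang 89.99 corners [[1.0, -69.4000015258789], [4.400000095367432, -69.4000015258789], [4.400000095367432, 69.5], [1.0, 69.5]]
blanktop 769
[-0.0021 -0.0008  0.0501]
  rect c [-2.  -0.1] size [139.9   4.8] ang 89.95 corners [[-4.400000095367432, -70.0999984741211], [0.4000000059604645, -70.0999984741211], [0.5, 69.9000015258789], [-4.300000190734863, 69.9000015258789]]
lower 4538
[-0.03   -0.0165  0.0191]
  rect c [-30.1 -22.3] size [ 40.4 114.6] ang 0.21 corners [[-50.5, 34.900001525878906], [-50.099998474121094, -79.69999694824219], [-9.699999809265137, -79.5], [-10.199999809265137, 35.0]]
[-0.0017 -0.0001  0.0191]
arm 545
[-0.0274  0.0597  0.05  ]
  rect c [-27.5  64.4] size [14.5 51.2] ang 0.07 corners [[-34.79999923706055, 90.0], [-34.70000076293945, 38.79999923706055], [-20.200000762939453, 38.79999923706055], [-20.299999237060547, 90.0]]
handle top 141
[-0.0279  0.1199  0.1407]
  rect c [-27.3 120.6] size [14.3  5. ] ang 3.36 corners [[-34.599998474121094, 122.5999984741211], [-34.29999923706055, 117.69999694824219], [-20.100000381469727, 118.5], [-20.399999618530273, 123.5]]
handle_end [(array([-0.0243,  0.132 ,  0.1498]), 0.45)]
handle_pivot [(array([-0.0319,  0.1273,  0.0514]), 0.96)]
marker [(array([0.0344, 0.0036, 0.0155]), 0.62)]
handle_end [(array([-0.0258,  0.1235,  0.1523]), 0.73)]
handle_pivot [(array([-0.0313,  0.1232,  0.0489]), 0.94)]
marker [(array([0.0381, 0.0091, 0.011 ]), 0.93)]
```

```bash
python3 -c "
from station import bot
print(bot.hand_in())"
```

```text
the job is handed in; nothing more can be done
None
```

The long angle is nested in the template, with position errors under about 0.5 mm by camera depth, and it is flat and flush with the end stop. The clamp handle was pushed to its end stop and stands upright with the arm level over the angle, though I had no direct reading of the foot's force. The job is handed in and gave no verdict.

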